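# Put the garlic away and snap both food boxes shut

### The job

Put the garlic bulb into the deep, empty food box, fit the loose large lid on it and press its ends down until both clips have snapped over it. The lid of the shallow box of tomatoes is only lying on its clips: press that one fully home at both ends too, and leave everything else where it stands.

Things in the scene. Friction and masses are not known exactly. Their poses are not given: they have to be found in the camera images.
- garlic: whole garlic bulb, 60x57 mm and 58 mm high, 30 to 55 g, standing on the chopping board (board top z = 22 mm) with the lemon close beside it. Origin: centre of its underside, z up
- deep_box: frosted clear food box, fixed, outer 150 (x) x 94 (y) x 80 mm high, walls and floor 3 mm; at each x end a sprung clip 36 mm wide, reaching 9 mm above the rim and 81 mm from the centre. Origin: centre of its underside. Deep, empty. Its lid fits either way round; seated, the lid's origin is 67 mm above the box's, 74 while it only lies on the hooks.
- flat_box: frosted clear food box, fixed, outer 150 (x) x 94 (y) x 56 mm high, walls and floor 3 mm; at each x end a sprung clip 36 mm wide, reaching 9 mm above the rim and 81 mm from the centre. Origin: centre of its underside. Shallow, holds cherry tomatoes, its lid already lying loose on the hooks.
- loose_lid: off-white lid: flange 154x98 mm (x, y), z 13 to 16; deck to z = 18; grip bar 60 mm along x, 14 wide, z 18 to 38; below, a grey seal 141x85, tapering below z = 4 to 134x78 mm. Origin: centre of the seal's underside. Lies flat, grip bar up, on the chopping board (22 mm high). Belongs on the deep box; 0.1 kg
- flat_lid: off-white lid: flange 154x98 mm (x, y), z 13 to 16; deck to z = 18; grip bar 60 mm along x, 14 wide, z 18 to 38; below, a grey seal 141x85, tapering below z = 4 to 134x78 mm. Origin: centre of the seal's underside. Lies unclipped on the shallow box; seated, its origin is 43 mm above the box's
- loose_lid_end_p (a point): point on the deck of the loose lid, 63 mm from its centre towards its +x end, z = 18 mm in the lid; press here. Fully home it lies 85 mm above the box's underside, about 7 mm higher while the lid only lies on the hooks
- loose_lid_end_m (a point): point on the deck of the loose lid, 63 mm from its centre towards its -x end, z = 18 mm in the lid; press here. Fully home it lies 85 mm above the box's underside, about 7 mm higher while the lid only lies on the hooks
- flat_lid_end_p (a point): point on the deck of the shallow box's lid, 63 mm from its centre towards its +x end, z = 18 mm in the lid; press here. Fully home it lies 61 mm above the box's underside, about 7 mm higher while the lid only lies on the hooks
- flat_lid_end_m (a point): point on the deck of the shallow box's lid, 63 mm from its centre towards its -x end, z = 18 mm in the lid; press here. Fully home it lies 61 mm above the box's underside, about 7 mm higher while the lid only lies on the hooks
- deep_box_clip_p (a joint): sprung clip at the + x end of the deep box, hinged 32 mm below the rim: 0 standing upright, positive swung outward (rad), 0.03 to 0.07 as the lid's edge passes its hook; springs back by itself. One hook yields to about 10 N straight down on that lid end
- deep_box_clip_m (a joint): sprung clip at the - x end of the deep box, hinged 32 mm below the rim: 0 standing upright, positive swung outward (rad), 0.03 to 0.07 as the lid's edge passes its hook; springs back by itself. One hook yields to about 10 N straight down on that lid end
- flat_box_clip_p (a joint): sprung clip at the + x end of the shallow box, hinged 32 mm below the rim: 0 standing upright, positive swung outward (rad), 0.03 to 0.07 as the lid's edge passes its hook; springs back by itself. One hook yields to about 10 N straight down on that lid end
- flat_box_clip_m (a joint): sprung clip at the - x end of the shallow box, hinged 32 mm below the rim: 0 standing upright, positive swung outward (rad), 0.03 to 0.07 as the lid's edge passes its hook; springs back by itself. One hook yields to about 10 N straight down on that lid end
- lemon: lemon, 83 mm long (x), 58 mm thick, lying on the board beside the garlic; leave. Origin: centre of its underside
- bottle: sauce bottle, 59 mm across, 204 mm tall, between board and boxes; leave. Origin: centre of its underside
- tin: small food tin, 57 mm across, 72 mm tall, by the left ends of the boxes; leave. Origin: centre of its underside

How it is judged (in metres and radians):
On the way, in this order (a step that is already met when the one before it is completed fails the run):
1. the garlic lies in the deep box (x of garlic in the frame of deep_box between -0.073 and 0.073 m and y of garlic in the frame of deep_box between -0.045 and 0.045 m and z of garlic in the frame of deep_box below 0.072 m and linear speed of garlic below 0.05 m/s), for 0.2 s.
2. the loose lid is clipped down on the deep box at both ends (z of each of loose_lid_end_p, loose_lid_end_m in the frame of deep_box below 0.0875 m and value of joint each of deep_box_clip_p, deep_box_clip_m below 0.025 rad and horizontal distance between loose_lid and deep_box below 0.008 m and angle between the x axis of loose_lid and the x axis of deep_box, either way round below 0.1 rad), for 0.2 s.
At the end, for the whole second after the job is handed in: The garlic is inside the deep box; both large lids are on their boxes, at rest, both ends within 2.5 mm of fully home, lengthwise within 0.1 rad and 8 mm of centre, and all four clips have sprung back upright (within 0.025 rad) (all of step 2 and x of garlic in the frame of deep_box between -0.073 and 0.073 m and y of garlic in the frame of deep_box between -0.045 and 0.045 m and z of garlic in the frame of deep_box below 0.072 m and z of each of flat_lid_end_p, flat_lid_end_m in the frame of flat_box below 0.0635 m and value of joint each of flat_box_clip_p, flat_box_clip_m below 0.025 rad and horizontal distance between flat_lid and flat_box below 0.008 m and angle between the x axis of flat_lid and the x axis of flat_box, either way round below 0.1 rad and linear speed of each of loose_lid, flat_lid below 0.02 m/s); the robot touches nothing.
It fails at once if the lemon is moved more than 4 cm from its place (distance of lemon from where it was at the start of the episode above 0.04 m).
It fails at once if the tin is moved more than 4 cm from its place (distance of tin from where it was at the start of the episode above 0.04 m).
It fails at once if the bottle is moved more than 4 cm from its place (distance of bottle from where it was at the start of the episode above 0.04 m).
It fails at once if the bottle is tipped by more than 0.35 rad (angle between bottle's own z axis and vertical above 0.35 rad).
It also fails if it takes over 72 s, if anything falls off the work surface, if the arm or the gripper's body presses on something with over 40 N, if the wrist force passes 120 N, or if a joint passes its speed limit or range.

### The arm

A 6-joint arm with a two-finger parallel gripper is mounted at the origin on a cart in front of the work surface, level with it; the furniture and walls round the work are solid. World frame = base frame: x ahead of the robot, y to its left, z up, the work surface at z = 0. Lengths are in mm, angles in degrees, forces in N, time in s.
With the tool pointing down it reaches from about 325 to 925 mm from the base axis. Payload 3.1 kg.
Tool frame: the origin (TCP) lies on the mounting face of the last link; the fingertips stand 173 mm ahead of it and the grasp point (between the pads) lies 155 mm ahead of it; z points along the fingers, y is the line along which they close (so a half turn about z gives the same grasp; the last joint's range is limited). The gripper opens to 85 mm and grips with 20 to 120 N. Pads are 22 mm wide; open, the fingers measure 114 mm over their backs; the gripper's body (76 mm by 85 mm) begins 54 mm behind the grasp point. The pads swing forward as they close: fully open they stand 13 mm farther back than shut.
Start: joints at [-76.616, 12.427, 92.441, -0, 75.132, -6.429], TCP at [211.865, -588.009, 404.7] pointing down, gripper open.
Joint ranges: [-157.48, 157.48], [-44.54, 120.13], [17.64, 146.25], [-64.5, 244.5], [7.68, 150.69], [-147.95, 147.95]. Speed limits (degrees/s): [159.86, 159.86, 180, 180, 180, 180].

### API

Orientations are given as [roll, pitch, yaw] about the fixed x, y, z axes, in that order (R = Rz(yaw) Ry(pitch) Rx(roll)).
In Python, from station import ctrl, fingers, cams, models, status gives the robot as it stands. Calls block until the motion is done:
- ctrl.goto(position, orientation): joint-space move of the TCP to a pose.
- ctrl.move_l(position, attitude=None, speed=150): straight line of the TCP; attitude=None keeps the orientation; speed is the mean speed in mm/s.
- ctrl.move_j(angles): joint-space move.
- fingers.grip(opening, squeeze=None): finger opening in mm; squeeze is the grip in N (None keeps the last); returns when the fingers have stopped.
- ctrl.wait(seconds).
- ctrl.solve_ik(position, orientation): joint angles nearest the present ones, or None.
- cams.get_image(name): name is "side" or "top"; returns (picture, depth): 480x640x3 uint8, red, green, blue; 480x640 float32, mm along the optical axis (not along the pixel's ray), 0 where there is no reading.
- cams.get_calibration(name): a dict with "fx", "fy", "cx", "cy" (pixels), "R" (3x3) and "t" (3): a world point X has camera coordinates R X + t. Camera axes: x right, y down, z forward; pixel columns grow to the right and rows downward; lengths in mm; the calibration is good to about 2 mm. A picture is of the moment at which its call begins. get_calibration takes no time and is no camera call.
A pose or a line that the arm cannot do raises ctrl.Unreachable and nothing moves.
- ctrl.sign_off(): hands the job in; it is judged then, once.
Trained networks look in the newest picture that a camera, given by its name, has taken for a name from the list of things; names that differ only in an ending like _2 or _b are one class to them, and where a whole thing is asked for, a point or a joint stands for the part that bears it (a point fixed in the world has none). Each returns a list of dicts, best first, with "score" (0 to 1); they miss things now and then, are a little off and sometimes report something else, mostly with a low value. They report only what shows in the picture. A call takes as long as a camera call.
- models.look_for(camera, label): "point" ([column, row] in pixels, amid what is visible of it).
- models.trace(camera, label): "region" (480x640 bool, what is visible of it) and "point" ([column, row] in pixels, amid what is visible of it).
- models.pinpoint(camera, label): "point" ([column, row] in pixels: a listed point, or the origin of a listed thing).
Readings, each from a call of its own:
- status.get_t(): time.
- status.get_joint_pos(): joint angles.
- status.get_qvel(): joint speeds.
- status.get_effort(): joint torques, N m.
- status.get_tcp_pos(): TCP position.
- status.get_ee_rot(): TCP orientation.
- status.get_wrist_force(): force on the tool from outside, world axes, zero at the start.
- status.get_moment(): the same for the moment, N m.
- status.get_grip_width(): finger opening in mm.
- status.get_grip_force(): force on a finger pad.
Only numpy, scipy, OpenCV 4.12 (cv2) and the standard library are available. Lean on these libraries where they do the work, as an engineer would, in place of code of your own. Each camera call takes 0.05 s, during which the arm holds its last target. There are 200 camera calls.

## Working session

There is one attempt and no reset: what is moved stays moved. The work goes in short steps, each a Python script; the robot and the scene stay as the last script left them, time stands still between calls to the robot, and variables do not carry over. Pictures are saved under pics/ and viewed, at most 10 in all, crops included, and the job is handed in when it is done.

```bash
ls; mkdir -p pics; cat > h.py <<'E'
import numpy as np, cv2
from station import ctrl, fingers, cams, models, status
def save(n,f):
    p,d=cams.get_image(n); cv2.imwrite(f'pics/{f}.png',p[:,:,::-1]); return p,d
def toworld(n,u,v,z):  # z: depth array of mm per pixel
    c=cams.get_calibration(n); R=np.array(c['R']);t=np.array(c['t'])
    q=np.stack([(u-c['cx'])/c['fx']*z,(v-c['cy'])/c['fy']*z,z],-1)
    return (q-t)@R
def cloud(n,reg,d):
    v,u=np.nonzero(reg&(d>0)); return toworld(n,u,v,d[v,u])
def onplane(n,pt,zw):
    a=toworld(n,pt[0],pt[1],100.);b=toworld(n,pt[0],pt[1],1000.)
    return a+(b-a)*(zw-a[2])/(b[2]-a[2])
E
python3 - <<'E'
from h import *
for n in ('top','side'):
    p,d=save(n,n+'0')
    c=cams.get_calibration(n);print(n,-np.array(c['R']).T@np.array(c['t']))
    for l in 'garlic deep_box flat_box loose_lid flat_lid lemon bottle tin'.split():
        for r in models.trace(n,l)[:2]:
            P=cloud(n,r['region'],d)
            if len(P)>5: print(l,round(r['score'],2),np.round(r['point']),len(P),np.percentile(P,[1,50,99],axis=0).round().tolist())
    for l in 'loose_lid_end_p loose_lid_end_m flat_lid_end_p flat_lid_end_m deep_box flat_box'.split():
        print(l,[(round(r['score'],2),np.round(r['point'],1)) for r in models.pinpoint(n,l)[:2]])
print(status.get_t())
E
```

```text
pics
station.py
top [481.13793842  41.42134987 914.28141   ]
garlic 0.77 [446. 200.] 626 [[595.0, -184.0, 26.0], [618.0, -157.0, 59.0], [644.0, -134.0, 76.0]]
deep_box 0.79 [250. 231.] 4524 [[525.0, 136.0, -2.0], [584.0, 228.0, 4.0], [634.0, 296.0, 90.0]]
loose_lid 0.89 [447. 289.] 4192 [[384.0, -236.0, 21.0], [448.0, -157.0, 38.0], [513.0, -78.0, 59.0]]
loose_lid 0.21 [251. 232.] 4506 [[525.0, 137.0, -2.0], [584.0, 228.0, 4.0], [634.0, 296.0, 90.0]]
flat_lid 0.71 [249. 311.] 4190 [[359.0, 144.0, 61.0], [418.0, 220.0, 66.0], [473.0, 299.0, 87.0]]
lemon 0.56 [468. 168.] 991 [[651.0, -239.0, 22.0], [677.0, -201.0, 70.0], [712.0, -171.0, 80.0]]
bottle 0.8 [334. 263.] 779 [[479.0, 28.0, 108.0], [504.0, 53.0, 141.0], [532.0, 81.0, 205.0]]
tin 0.97 [188. 274.] 933 [[468.0, 315.0, 1.0], [494.0, 333.0, 67.0], [521.0, 367.0, 71.0]]
loose_lid_end_p [(0.93, array([477.5, 302.2])), (0.71, array([419.7, 281. ]))]
loose_lid_end_m [(0.93, array([477.5, 302.2])), (0.71, array([419.7, 281. ]))]
flat_lid_end_p [(0.86, array([216.9, 300.6])), (0.85, array([278.6, 317.9]))]
flat_lid_end_m [(0.86, array(
[... 894 characters left out ...]
5.0, 8.0], [495.0, 72.0, 103.0], [529.0, 86.0, 206.0]]
tin 0.96 [230. 356.] 2109 [[463.0, 316.0, 1.0], [482.0, 355.0, 59.0], [538.0, 372.0, 74.0]]
tin 0.45 [279. 354.] 313 [[418.0, 297.0, 25.0], [433.0, 302.0, 48.0], [450.0, 306.0, 70.0]]
loose_lid_end_p [(0.91, array([386.1, 228.7])), (0.71, array([430.7, 209.3]))]
loose_lid_end_m [(0.91, array([386.1, 228.7])), (0.71, array([430.7, 209.3]))]
flat_lid_end_p [(0.86, array([287.5, 331.9])), (0.81, array([344.6, 302.7]))]
flat_lid_end_m [(0.86, array([287.5, 331.9])), (0.81, array([344.6, 302.7]))]
deep_box [(0.61, array([244.3, 311.6])), (0.29, array([408.5, 227.3]))]
flat_box [(0.85, array([317.2, 349.3])), (0.54, array([340.3, 198.1]))]
1.5
```

View pics/top0.png

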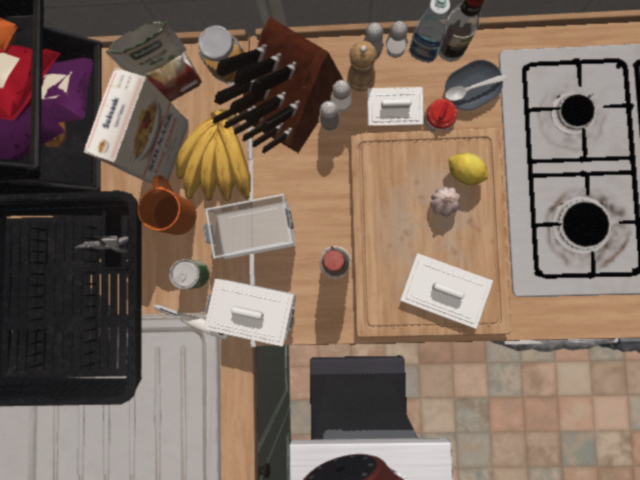

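View pics/side0.png

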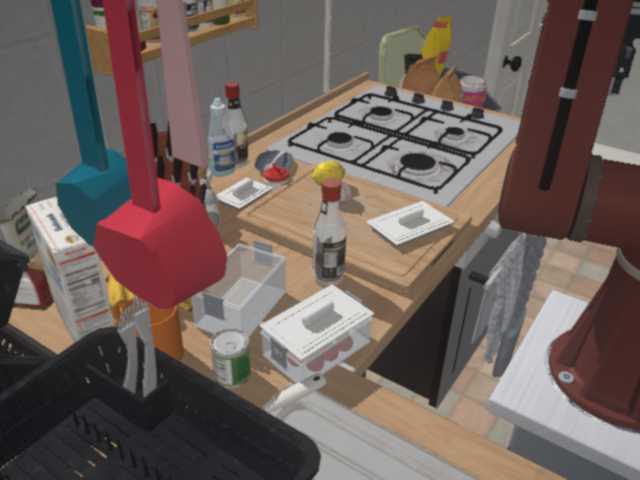

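```bash
python3 - <<'E'
from h import *
def rect(Q):
    r=cv2.minAreaRect(Q[:,:2].astype(np.float32)); b=cv2.boxPoints(r)
    e=[b[1]-b[0],b[2]-b[1]]; e=max(e,key=np.linalg.norm)
    a=np.degrees(np.arctan2(e[1],e[0]))%180
    return np.round(r[0],1),np.round(r[1],1),round(float(a),1)
for n in ('top','side'):
    p,d=cams.get_image(n)
    for l,zl,zh,bl,bh in (('loose_lid',33,43,52,64),('flat_lid',58,72,80,92),('deep_box',74,94,74,84)):
        r=models.trace(n,l)
        if not r: continue
        P=cloud(n,r[0]['region'],d)
        for a,b in ((zl,zh),(bl,bh)):
            Q=P[(P[:,2]>a)&(P[:,2]<b)]
            print(n,l,a,b,len(Q),Q[:,2].mean().round(1),*rect(Q))
    for l,z in (('loose_lid_end_p',40),('flat_lid_end_p',68)):
        q=[onplane(n,r['point'],z) for r in models.pinpoint(n,l)[:2]]
        if len(q)==2:
            e=q[0]-q[1];print(n,l,((q[0]+q[1])/2).round(1),np.linalg.norm(e).round(1),np.degrees(np.arctan2(e[1],e[0])).round(1)%180)
    r=models.trace(n,'garlic')[0];P=cloud(n,r['region'],d);Q=P[(P[:,0]>585)&(P[:,0]<655)&(P[:,1]<-120)&(P[:,2]>30)]
    print('garlic',rect(Q),Q.mean(0),Q.max(0),models.pinpoint(n,'garlic')[:1], onplane(n,models.pinpoint(n,'garlic')[0]['point'],22))
    for l,z in (('deep_box',0),('flat_box',0)):
        q=[(r['score'],onplane(n,r['point'],z).round(1)) for r in models.pinpoint(n,l)[:2]]; print(l,q)
    for l in ('deep_box_clip_p','flat_box_clip_p'):
        for r in models.trace(n,l)[:3]:
            P=cloud(n,r['region'],d)
            if len(P)>3: print(l,r['score'],len(P),r['point'],np.median(P,0).round())
E
```

```text
top loose_lid 33 43 3779 38.1 [ 447.8 -157.4] [154.8  97.8] 67.8
top loose_lid 52 64 229 57.4 [ 448.3 -156.3] [59.  13.8] 68.3
top flat_lid 58 72 0 nan [0. 0.] [0. 0.] 0.0
top flat_lid 80 92 0 nan [0. 0.] [0. 0.] 0.0
top deep_box 74 94 756 79.8 [580.3 217.3] [ 98.2 164.2] 98.9
top deep_box 74 84 620 78.0 [580.5 216. ] [ 98.2 161.6] 98.9
top loose_lid_end_p [ 445.6 -160.7   40. ] 124.9 70.2
top flat_lid_end_p [424.1 216.6  68. ] 125.7 75.0
garlic (array([ 619.4, -160. ]), array([54.4, 53.2]), 78.2) [ 618.26684916 -157.8599941    58.15454336] [ 646.70278482 -132.22333011   80.24988872] [{'point': [443.8, 201.3], 'score': 0.93}] [ 623.16907778 -163.82741668   22.        ]
deep_box [(0.77, array([573.4, 214.6,   0. ]))]
flat_box []
deep_box_clip_p 0.47 85 [205.8, 235.7] [568. 294.  87.]
deep_box_clip_p 0.46 4193 [246.4, 310.7] [418. 220.  66.]
deep_box_clip_p 0.45 4425 [250.6, 229.0] [584. 227.   4.]
flat_box_clip_p 0.57 113 [291.6, 320.4] [401. 144.  60.]
flat_box_clip_p 0.42 56 [206.5, 304.1] [434. 300.  65.]
side loose_lid 33 43 1614 40.4 [ 447.2 -157.3] [158.4 101.9] 69.1
side loose_lid 52 64 170 58.3 [ 445.8 -155.8] [63.9 17.1] 67.8
side flat_lid 58 72 109 64.4 [435.4 299.4] [ 7.1 36.4] 165.9
side flat_lid 80 92 0 nan [0. 0.] [0. 0.] 0.0
side deep_box 74 94 1010 80.5 [569.2 234.7] [107.1 205.3] 107.1
side deep_box 74 84 818 78.5 [568.8 235.8] [107.1 203.1] 107.1
side loose_lid_end_p [ 448.6 -164.6   40. ] 124.1 71.9
side flat_lid_end_p [418.2 218.4  68. ] 128.5 76.4<stdin>:15: RuntimeWarning: Mean of empty slice.
  ret = ret.dtype.type(ret / rcount)
<stdin>:21: RuntimeWarning: Mean of empty slice.
  ret = um.true_divide(
Traceback (most recent call last):
ValueError: zero-size array to reduction operation maximum which has no identity
```

```bash
cat >> h.py <<'E'
def rect(Q):
    r=cv2.minAreaRect(Q[:,:2].astype(np.float32)); b=cv2.boxPoints(r)
    e=max([b[1]-b[0],b[2]-b[1]],key=np.linalg.norm)
    return np.round(r[0],1),np.round(r[1],1),round(float(np.degrees(np.arctan2(e[1],e[0]))%180),1)
def down(yaw): return [180,0,yaw]
def besyaw(p,a):  # tool-down yaw (a or a+180) with last joint nearest its middle
    c=[(abs(q[5]),y) for y in (a,a-180) if (q:=ctrl.solve_ik(p,down(y))) is not None]
    return min(c)[1]
E
python3 - <<'E'
from h import *
p,d=cams.get_image('top')
v,u=np.mgrid[:480,:640]; W=toworld('top',u,v,d); ok=d>0
def sel(x0,x1,y0,y1,z0,z1):
    m=ok&(W[...,0]>x0)&(W[...,0]<x1)&(W[...,1]>y0)&(W[...,1]<y1)&(W[...,2]>z0)&(W[...,2]<z1); return W[m]
Q=sel(340,500,135,305,57,75);print('flat flange',rect(Q),np.median(Q[:,2]))
Q=sel(340,500,135,305,79,95);print('flat bar',rect(Q),len(Q))
Q=sel(510,650,120,310,76,83);print('deep rim',rect(Q))
Q=sel(585,655,-195,-125,32,90);print('garlic',rect(Q),Q[:,2].max())
Q=sel(640,730,-250,-165,32,90);print('lemon',rect(Q))
Q=W[185:228,147:190][ok[185:228,147:190]];print('mug',np.percentile(Q,[5,50,99],axis=0).round().tolist())
p,d=cams.get_image('side')
for (a,b) in ((160,240),(90,190),(150,40)): print('spatula',toworld('side',a,b,d[b,a]).round())
for l in ('deep_box','flat_box'):
    print(l,[(r['score'],onplane('side',r['point'],0).round(1)) for r in models.pinpoint('side',l)[:2]])
for P,a in (((621,-162,450),54-90+180),((580,216.5,450),98.9+90),((448,-157,450),68),((580,216.5,450),98.9),((418,220,450),75)):
    for y in (a,a-180):
        q=ctrl.solve_ik(P,down(y));print(P,y,None if q is None else np.round(q))
E
```

```text
flat flange (array([417.6, 222.1]), array([164. ,  98.1]), 76.7) 65.72015774636675
flat bar (array([417.7, 221.8]), array([58.7, 14.3]), 76.2) 240
deep rim (array([580.3, 216.1]), array([ 97.2, 159.5]), 99.3)
garlic (array([ 620.6, -160.3]), array([53.9, 55.9]), 165.5) 80.21684640349497
lemon (array([ 679.7, -198.3]), array([65. , 80.8]), 103.1)
mug [[588.0, 342.0, -1.0], [628.0, 386.0, 39.0], [680.0, 441.0, 100.0]]
spatula [277. 613. 490.]
spatula [332. 617. 509.]
spatula [951.  20. 354.]
deep_box [(0.76, array([575.6, 221. ,   0. ]))]
flat_box [(0.68, array([417.6, 218.7,   0. ]))]
(621, -162, 450) 144 [-21.  13.  87.   0.  80. -75.]
(621, -162, 450) -36 [-21.  13.  87.  -0.  80. 105.]
(580, 216.5, 450) 188.9 [ 14.  10.  91.   0.  80. -85.]
(580, 216.5, 450) 8.900000000000006 [14. 10. 91. -0. 80. 95.]
(448, -157, 450) 68 [-28.  -9. 109.   0.  79.  -6.]
(448, -157, 450) -112 None
(580, 216.5, 450) 98.9 [14. 10. 91. -0. 80.  5.]
(580, 216.5, 450) -81.1 None
(418, 220, 450) 75 [ 19.  -9. 109.  -0.  79.  34.]
(418, 220, 450) -105 [  19.   -9.  109.    0.   79. -146.]
```

```bash
python3 - <<'E'
from h import *
fingers.grip(85,25)
ctrl.goto([621,-161.5,330],down(144))
ctrl.move_l([621,-161.5,197],speed=120)
fingers.grip(30,25)
print(status.get_grip_width(),status.get_grip_force())
ctrl.move_l([621,-161.5,390],speed=250)
print(status.get_grip_width())
if status.get_grip_width()>45:
    ctrl.goto([580.3,216.3,390],down(189))
    print(status.get_grip_width(),status.get_grip_force())
    ctrl.move_l([580.3,216.3,202],speed=150)
    print(status.get_wrist_force())
    fingers.grip(82)
    ctrl.move_l([580.3,216.3,400],speed=250)
save('top','a');print(status.get_t())
E
```

```text
54.57390241614367 26.04932945818291
54.354206039129416
54.428561402393406 26.50064409162951
[ 0.16007365 -0.19061725 -0.39422937]
11.8333
```

View pics/a.png

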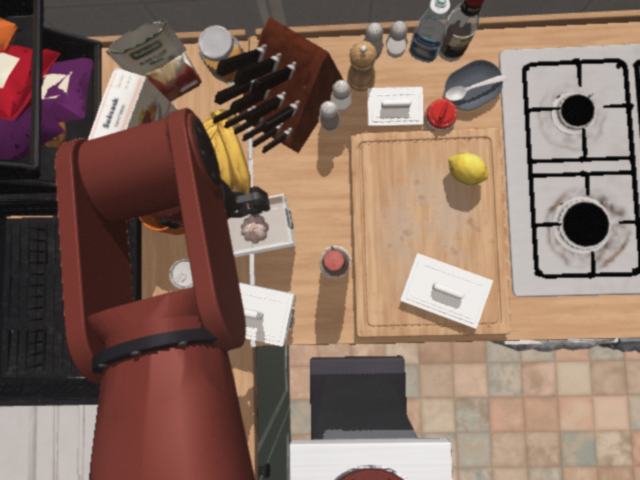

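The garlic is in the deep box (about pixel 254,229) and the lemon at (467,168) hasn't moved. Next is the lid.

```bash
python3 - <<'E'
from h import *
fingers.grip(40)
ctrl.goto([448,-157,330],down(68))
ctrl.move_l([448,-157,216],speed=120)
print('f',status.get_wrist_force())
fingers.grip(5,45)
print(status.get_grip_width(),status.get_grip_force())
ctrl.move_l([448,-157,460],speed=250)
print(status.get_grip_width())
ctrl.goto([600,100,460],down(85))
ctrl.goto([580.3,216.3,420],down(99))
save('side','b')
p,d=save('top','b2')
print(status.get_grip_width(),status.get_wrist_force(),status.get_t())
E
```

```text
f [ 0.10665351  0.37217116 -0.07458159]
13.00145343661929 47.40662634372711
12.952379948439706
12.657458067625566 [-0.44448057 -1.13918938  0.23289824] 18.1917
```

View pics/b.png

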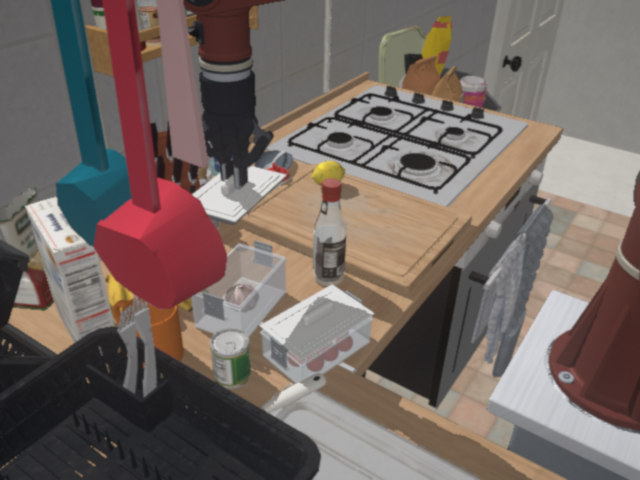

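The lid is held level above the deep box, around pixel (240,190). I'll lower it onto the hooks and check the fit.

```bash
python3 - <<'E'
from h import *
ctrl.move_l([580.3,216.3,285],speed=150)
for z in (277,272,269,267.5):
    ctrl.move_l([580.3,216.3,z],speed=40); f=np.array(status.get_wrist_force()); print(z,f.round(1))
    if f[2]>6: break
fingers.grip(40)
ctrl.move_l([580.3,216.3,340],speed=200)
ctrl.goto([480,60,450],down(85))
p,d=save('top','c'); v,u=np.mgrid[:480,:640]; W=toworld('top',u,v,d)
for n,x0,x1,y0,y1,z0,z1 in (('flange',500,660,115,320,84,97),('bar',540,620,170,265,104,120)):
    m=(d>0)&(W[...,0]>x0)&(W[...,0]<x1)&(W[...,1]>y0)&(W[...,1]<y1)&(W[...,2]>z0)&(W[...,2]<z1);Q=W[m]
    print(n,len(Q),rect(Q),np.median(Q[:,2]), np.linalg.lstsq(np.c_[Q[:,:2],np.ones(len(Q))],Q[:,2],rcond=None)[0])
print(status.get_t())
E
```

```text
277 [0.4 1.  0.4]
272 [ 0.   0.4 -0.9]
269 [-0.6  2.5  0.8]
267.5 [-0.6  4.   4.2]
flange 2936 (array([581.1, 217.7]), array([ 98., 164.]), 99.6) 89.86436217652718 [-2.30824327e-03 -5.98349161e-03  9.25055740e+01]
bar 203 (array([580.4, 217. ]), array([13.8, 59. ]), 99.4) 109.57149609053876 [1.63409485e-02 2.15925159e-03 9.92989959e+01]
22.175
```

View pics/c.png

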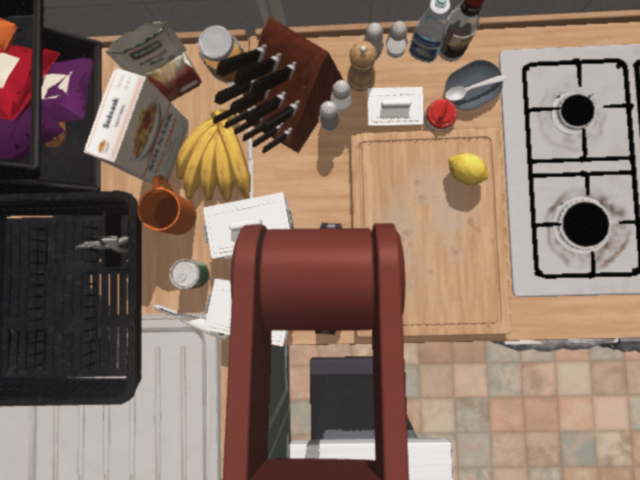

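The lid lies level and centred on its hooks, around pixel (247,222). Now the pressing.

```bash
cat > press.py <<'E'
from h import *
def press(c,a,home,yaw):
    c=np.array(c);e=np.array([np.cos(np.radians(a)),np.sin(np.radians(a))])
    for s in (-1,1):
        x,y=c+s*61*e
        ctrl.goto([x,y,home+173+40],down(yaw))
        ctrl.move_l([x,y,home+173+10],speed=120)
        L=[]
        for dz in (7,5,3,1.5,0.5,-0.5,-1.5,-2.5):
            ctrl.move_l([x,y,home+173+dz],speed=30)
            f=status.get_wrist_force()[2]; L.append((dz,round(status.get_tcp_pos()[2]-173-home,1),round(f,1)))
            if dz<=0.5 and f>25 or f>60: break
        print(s,L)
        ctrl.move_l([x,y,home+173+40],speed=200)
E
python3 - <<'E'
from press import *
fingers.grip(0,30)
press((580.5,216.8),99.2,85,99.2)
press((417.6,221.9),76.3,61,76.3)
ctrl.goto([350,-80,450],down(50))
p,d=save('top','e'); v,u=np.mgrid[:480,:640]; W=toworld('top',u,v,d)
for n,x0,x1,y0,y1,z0,z1 in (('deep',500,660,115,320,78,97),('deepbar',540,620,170,265,98,120),('flat',340,500,125,315,53,70),('flatbar',370,460,175,265,74,90)):
    m=(d>0)&(W[...,0]>x0)&(W[...,0]<x1)&(W[...,1]>y0)&(W[...,1]<y1)&(W[...,2]>z0)&(W[...,2]<z1);Q=W[m]
    lo=Q[Q[:,1]<175][:,2];hi=Q[Q[:,1]>260][:,2]
    print(n,len(Q),rect(Q),np.median(Q[:,2]),np.median(lo) if len(lo) else '',np.median(hi) if len(hi) else '')
save('side','e2')
print(status.get_t())
E
```

```text
-1 [(7, np.float64(7.7), np.float64(-0.5)), (5, np.float64(6.2), np.float64(4.2)), (3, np.float64(4.8), np.float64(6.1)), (1.5, np.float64(1.0), np.float64(3.1)), (0.5, np.float64(1.0), np.float64(5.1)), (-0.5, np.float64(0.9), np.float64(9.8)), (-1.5, np.float64(0.8), np.float64(13.8)), (-2.5, np.float64(0.8), np.float64(17.4))]
1 [(7, np.float64(7.6), np.float64(0.0)), (5, np.float64(5.1), np.float64(0.3)), (3, np.float64(3.9), np.float64(4.6)), (1.5, np.float64(0.7), np.float64(0.0)), (0.5, np.float64(0.5), np.float64(3.5)), (-0.5, np.float64(0.5), np.float64(7.9)), (-1.5, np.float64(0.5), np.float64(11.7)), (-2.5, np.float64(0.4), np.float64(15.4))]
-1 [(7, np.float64(7.5), np.float64(0.1)), (5, np.float64(6.0), np.float64(3.1)), (3, np.float64(2.7), np.float64(1.1)), (1.5, np.float64(1.2), np.float64(0.3)), (0.5, np.float64(1.0), np.float64(7.5)), (-0.5, np.float64(0.9), np.float64(14.1)), (-1.5, np.float64(0.8), np.float64(21.1)), (-2.5, np.float64(0.7), np.float64(28.1))]
1 [(7, np.float64(7.6), np.float64(-0.1)), (5, np.float64(5.1), np.float64(0.4)), (3, np.float64(2.9), np.float64(0.0)), (1.5, np.float64(1.2), np.float64(1.2)), (0.5, np.float64(0.5), np.float64(-0.2)), (-0.5, np.float64(0.5), np.float64(7.1)), (-1.5, np.float64(0.4), np.float64(12.5)), (-2.5, np.float64(0.4), np.float64(18.7))]
deep 4056 (array([581.4, 217.5]), array([ 98.6, 164.5]), 98.9) 83.42579143133516 83.24819028630819 83.3653278005639
deepbar 230 (array([581.5, 215.6]), array([14.2, 58.8]), 99.0) 102.89738159566261  
flat 4003 (array([422.2, 235.2]), array([192.5, 103.4]), 74.7) 59.2123344062381 58.94041452329148 59.08358027379588
flatbar 229 (array([417.9, 219.9]), array([58.2, 14. ]), 76.9) 78.73020359136545  
38.125
```

View pics/e2.png

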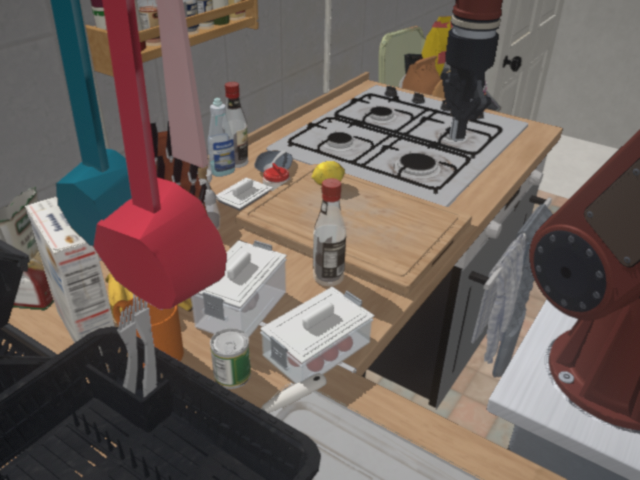

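Both lids sit level and fully down at both ends, at pixels (240,275) and (318,322), and nothing else has moved. I'll hand it in.

```bash
python3 -c "
from h import *
print(ctrl.sign_off())"
```

```text
the job is handed in; nothing more can be done
None
```

I put the garlic in the deep box and pressed both lids home at both ends, then handed the job in after about 38 s. By the depth camera both lids dropped about 6.7 mm and lie level. I did not measure the clip angles, and the hand-in returned no verdict.

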